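Clear a aluminium angle offcut off the ledge into the scrap chute

TASK

Slide the short aluminium angle offcut along the raised steel ledge until its end sits square against the pad of the end stop, and press it home there for a moment with roughly 8 N: under 4 N it is not seated, over 15 N the stop's setting may shift. Then push it sideways off the open edge of the ledge, so that it drops down the chute and lies in the catch tray. Do not lift it, never push on it with more than 20 N, and leave everything else where it is.

Things in the scene. Friction and masses are not known exactly. Their poses are not given: they have to be found in the camera images.
- station: Fixed grey steel stand with ledge, chute and tray. Origin on the table below mid ledge depth; x points across the ledge to the chute, y along it to the stop, z up. Flat ledge top 120 mm above the table, x -55..55, y -170..130 mm; rear edge (x -55) open. A lip 8 mm high, 6 mm thick closes the front edge at y -170..-4 mm; from y 3 to 120 mm the front is open: the chute mouth.
- stop: End stop. Origin: foot of the inner face of its fixed upright plate, on the ledge (station x 0, y 122, z 120 mm), station axes. Two rods carry a dark flat pad, 104 (x) x 7 mm, top 27 mm above the ledge, clamped in front of the plate; it does not give. The pad's face, which the offcut meets, looks to -y, 7 to 31 mm before the plate: the setting differs each time and is not measured, so feel for it slowly.
- offcut: Plain aluminium L angle, 80 mm long (y axis), legs 44 mm wide, 10 mm thick, 0.14 to 0.27 kg. One leg lies flat, the other stands 44 mm high along its -x side (outer face x -22 mm). Origin: centre of the flat leg's underside; centre of mass x -7, z 15 mm. Starts on the ledge 50 to 140 mm short of its place at the stop, turned up to 0.2 rad from the station's axes. Sliding it takes 1 to 3 N.
- edge (a point): Middle of the open front edge at the chute mouth, on the ledge top (station x 55, y 61.5, z 120 mm). Beyond it two upright 4 mm sheet cheeks (inner faces at station y 3 and 120, x 56..141 mm, tops 12 mm above the ledge) flank the chute; an offcut against the stop clears both by 5 mm or more. The chute floor begins 20 mm below the ledge top and falls at 39 degrees towards +x.
- tray (a point): Centre of the catch tray's inner floor, 6 mm above the table (station x 211, y 61.5 mm). Inside, the tray measures 140 mm (x) by 165 mm (y); walls 65 mm high above the table, 28 mm on the chute side. Axes as the station's.
- nut: Bystander: round steel collar, 30 mm across, 13 mm high, on the ledge near its front lip, at the end far from the stop. Origin centre of underside.
- strap: Bystander: flat steel strap 100 x 30 x 6 mm on the table beside the tray. Origin centre of underside.
- socket: Bystander: dark steel cylinder 26 mm across, 36 mm high, on the table in front of the ledge. Origin centre of underside.
- wrench: Bystander: wrench lying on the table.
- screwdriver: Bystander: screwdriver lying on the table.
- oil: Bystander: white plastic bottle, 60 mm across, 160 mm high. Origin centre of underside.
- wood: Bystander: wood block 160 x 70 x 30 mm. Origin centre of underside.
There are look-alikes about, which are no part of the job. What is shaped like the offcut but blue or pink is not meant.

How it is judged:
By the outcome, as a careful person would: the job done as asked, in the order asked, and still so for the second after the job is handed in, with the robot touching nothing.
It also fails if it takes over 69 s, if anything falls off the work surface, if the arm or the gripper's body presses on something with over 40 N, if the wrist force passes 120 N, or if a joint passes its speed limit or range.

ROBOT

A 6-joint arm with a two-finger parallel gripper is mounted at the origin on the work surface. World frame = base frame: x ahead of the robot, y to its left, z up, the work surface at z = 0. Lengths are in m, angles in rad, forces in N, time in s.
With the tool pointing down it reaches from about 0.35 to 0.95 m from the base axis. Payload 17.4 kg.
Tool frame: the origin (TCP) lies where the fingers leave the gripper's body, on its centre line; the fingertips stand 84 mm ahead of it and the grasp point (between the pads) lies 65 mm ahead of it; z points along the fingers, y is the line along which they close (so a half turn about z gives the same grasp; the last joint's range is limited). The gripper opens to 93 mm and grips with 3 to 60 N. Pads are 15 mm wide; open, the fingers measure 128 mm over their backs; the gripper's body (75 mm by 188 mm) begins 65 mm behind the grasp point.
Start: joints at [-1.385, 0.116, 1.442, -0, 1.584, -0.038], TCP at [0.15, -0.658, 0.303] pointing down, gripper open.
Joint ranges: [-2.83, 2.83], [-0.83, 2.19], [0.07, 2.5], [-1.14, 4.28], [0.01, 3], [-2.97, 2.97]. Speed limits (rad/s): [1.89, 1.89, 2.22, 3.14, 3.14, 3.14].

INTERFACE

Orientations are given as a 3x3 rotation matrix whose columns are the frame's x, y, z axes.
In Python, from rig import telemetry, camera, camera_params, r gives the robot as it stands.
- The arm moves only by the tool move_arm, never from a script. Its argument "deltas" is a list of rows, each a list of 5 numbers: the shift along the world's x, y, z in mm, then the turn about the world's z in degrees, then the finger opening in mm, from 0 to 93. In form: [[tx, ty, tz, turn, grip], ...]. A call has 1 to 12 rows; each row shifts and turns the commanded pose from where the row before left it; what a row does not reach is not made up. A row lasts 1/12 s, in which the tool goes at most 41.7 mm and 7.16 degrees, less where a joint would pass 70% of its speed; a pose out of reach is approached as far as the arm can. A call with a gripper value outside its range is refused whole. The fingers move at their own pace and stop on an object; "squeeze" is the grip in N (left out, the last holds). Time passes only in rows, so rows that do not move let the fingers close. It gives the time, the measured TCP pose, the force, the opening and the grip force at its end, in the units of the state.
- telemetry.read_state(): the state, without advancing time (a new reading comes with each control period).
- camera(name): name is "side" or "top"; returns (picture, depth): 384x512x3 uint8, blue, green, red; 384x512 float32, m along the optical axis (not along the pixel's ray), 0 where there is no reading.
- camera_params(name): a dict with "fx", "fy", "cx", "cy" (pixels), "D" ([k1, k2, p1, p2, k3] as OpenCV has them; the pictures are not rectified), "world_to_cam" (4x4, takes a point from world to camera coordinates). Camera axes: x right, y down, z forward; pixel columns grow to the right and rows downward; lengths in m; the calibration is good to about 2 mm. A picture is of the moment at which its call begins. camera_params takes no time and is no camera call.
- r.finish_job(): hands the job in; it is judged then, once.
The state is a dict: "time": time; "q": joint angles; "qd": joint speeds; "effort": joint torques, N m; "tool_pos": TCP position; "tool_rot": TCP orientation; "force": force on the tool from outside, world axes, zero at the start; "torque": the same for the moment, N m; "grip_width": finger opening in m; "finger_force": force on a finger pad.
Only numpy, scipy, OpenCV 4.12 (cv2) and the standard library are available. Lean on these libraries where they do the work, as an engineer would, in place of code of your own. Each camera call takes 0.05 s, during which the arm holds its last target. There are 200 camera calls.

## Working session

There is one attempt and no reset: what is moved stays moved. The work goes in short steps, Python scripts to look and compute and a tool call to move; the robot and the scene stay as the last step left them, time stands still between calls to the robot, and variables do not carry over. Pictures are saved under pics/ and viewed, at most 10 in all, crops included, and the job is handed in when it is done.

Besides the shell and the picture viewer there is one more tool, called after ">>>" in YAML: its name, and indented under it one key for each argument. move_arm: Moves the arm, as the interface text tells. Its arguments: {"type":"object","properties":{"deltas":{"type":"array"},"squeeze":{"type":"number"}},"required":["deltas"]}

```bash
mkdir -p pics; cat > h.py <<'E'
import numpy as np, cv2
from rig import telemetry, camera, camera_params, r
def KD(p): return np.array([[p["fx"],0,p["cx"]],[0,p["fy"],p["cy"]],[0,0,1]]),np.array(p["D"],float)
def cloud(name):
    im,d=camera(name);p=camera_params(name);K,D=KD(p)
    v,u=np.mgrid[:384,:512];uv=np.stack([u,v],-1).reshape(-1,1,2).astype(np.float64)
    n=cv2.undistortPoints(uv,K,D).reshape(384,512,2)
    c=np.dstack([n*d[...,None],d]);M=np.linalg.inv(np.array(p["world_to_cam"]))
    w=c@M[:3,:3].T+M[:3,3];w[d==0]=np.nan
    return im,w
def proj(name,P):
    p=camera_params(name);K,D=KD(p);M=np.array(p["world_to_cam"])
    return cv2.projectPoints(np.array(P,float).reshape(-1,1,3),cv2.Rodrigues(M[:3,:3])[0],M[:3,3],K,D)[0].reshape(-1,2)
E
python3 - <<'E'
from h import *
a,w=cloud("top");b,w2=cloud("side")
np.savez("c.npz",a=a,w=w,b=b,w2=w2)
for n,i in(("top",a),("side",b)): cv2.imwrite(f"pics/{n}0.png",cv2.resize(i,(768,576)))
s=telemetry.read_state();print(s["time"],s["force"],s["tool_pos"],s["tool_rot"])
for n in("top","side"):
  M=np.linalg.inv(np.array(camera_params(n)["world_to_cam"]));print(n,M.round(3))
E
```

```text
0.1 [ 0.16879815 -0.3476284  -0.08659793] [ 0.14979556 -0.65807921  0.30210342] [[ 9.75044164e-01  2.22010867e-01 -2.28927414e-04]
 [ 2.22010985e-01 -9.75043681e-01  9.70634863e-04]
 [-7.72274104e-06 -9.97236259e-04 -9.99999503e-01]]
top [[ 0.009 -0.996  0.09   0.487]
 [-1.    -0.009  0.003  0.027]
 [-0.002 -0.09  -0.996  1.309]
 [ 0.     0.     0.     1.   ]]
side [[ 0.988 -0.109  0.112  0.436]
 [-0.156 -0.694  0.703 -0.863]
 [ 0.001 -0.712 -0.703  0.966]
 [ 0.     0.     0.     1.   ]]
```

View pics/top0.png

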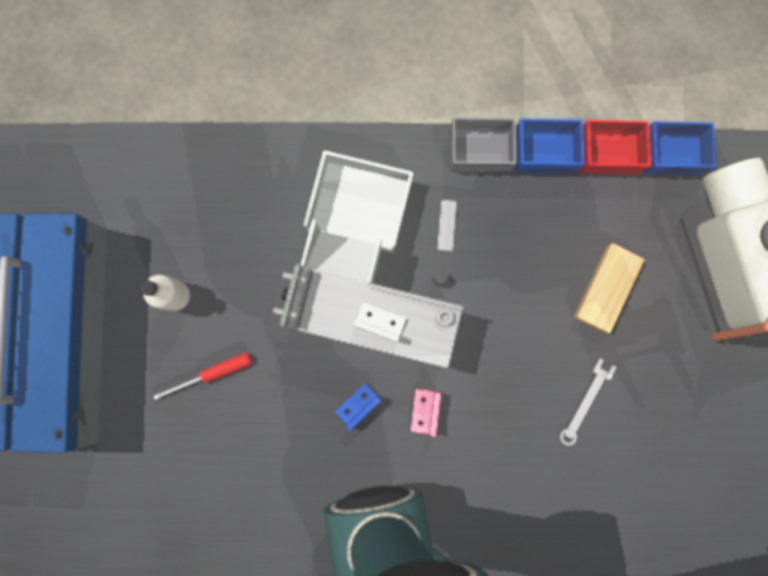

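View pics/side0.png

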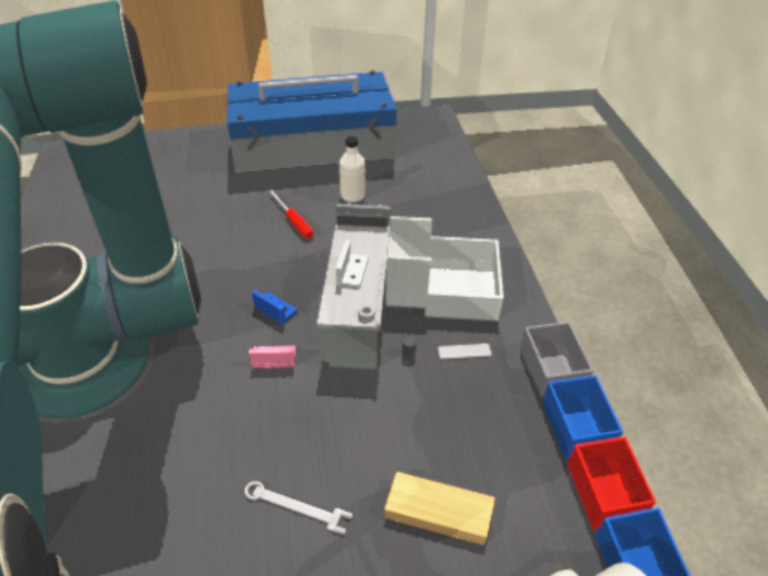

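The top view shows three L-angles: aluminium at (380,320) on the ledge, blue at (358,407) and pink at (426,412), both on the table. Only the one on the ledge is plain aluminium, so it fits the description. The stop is at (295,297), the tray at (362,200) and the collar at (446,317). Next I'll measure these and confirm in a crop.

```bash
python3 - <<'E'
from h import *
z=np.load("c.npz");a=z["a"];w=z["w"];w2=z["w2"]
cv2.imwrite("pics/crop0.png",cv2.resize(a[90:260,170:330],(640,680))[:600])
def rect(m,n):
    p=np.nan_to_num(m).astype(np.uint8);k,l,s,c=cv2.connectedComponentsWithStats(p)
    i=1+np.argmax(s[1:,4]);q=w[l==i][:,:2]*1000
    rc=cv2.minAreaRect(q.astype(np.float32));print(n,s[i],np.round(rc[0],1),np.round(rc[1],1),round(rc[2],2),"z",w[l==i][:,2].mean().round(4));return rc,l==i
Z=w[...,2]
roi=np.zeros(Z.shape,bool);roi[170:250,180:315]=1
rect(roi&(abs(Z-.120)<.005),"ledge")
rect(roi&(abs(Z-.130)<.004),"flat")
rect(roi&(abs(Z-.164)<.006),"upright")
print("heights",np.histogram(Z[roi],bins=np.arange(.11,.2,.005)))
# ledge line fits
m=roi&(abs(Z-.120)<.005);P=w[m][:,:2]*1000
np.save("ledge.npy",P)
best=None
for t in np.radians(np.arange(-30,31,.25)):
    e=np.array([np.cos(t),np.sin(t)]);f=np.array([-np.sin(t),np.cos(t)])
    x=P@e;y=P@f
    c=(np.percentile(x,99.5)-np.percentile(x,.5))
    if best is None or c<best[0]: best=(c,np.degrees(t),np.percentile(x,[.5,99.5]),np.percentile(y,[.5,99.5]))
print(best)
E
```

```text
ledge [ 190  180  118   65 3395] [552.1  46.3] [293.8 113.1] 76.32 z 0.1194
flat [236 202  34  22 359] [547.5  36.2] [83.1 32.6] 69.99 z 0.1295
upright [235 214  31  14 125] [525.6  42.4] [79.4 10. ] 70.07 z 0.1635
heights (array([ 117, 2175, 1379,  402,  255,   68,  105,  121,  102,   38,   99,
         21,    1,    0,    0,    0,    0]), array([0.11 , 0.115, 0.12 , 0.125, 0.13 , 0.135, 0.14 , 0.145, 0.15 ,
       0.155, 0.16 , 0.165, 0.17 , 0.175, 0.18 , 0.185, 0.19 , 0.195]))
(np.float64(108.49959809353129), np.float64(-14.0), array([468.54205232, 577.04165041]), array([ 33.33916296, 323.49851427]))
```

View pics/crop0.png

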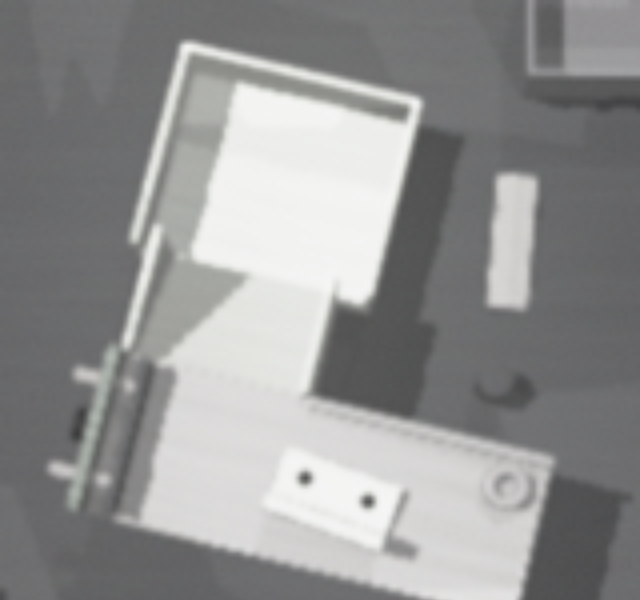

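The crop confirms a plain aluminium L with holes on the ledge, upright on its rear (robot-side) edge, at roughly (335,500) in the crop. Its rectangle fits (83x33 and 79x10 mm) and heights (130/164 mm) match the sizes given. Now I'll refine the station frame and pad position.

```bash
cat >> h.py <<'E'
def setst(o,yaw):
    t=np.radians(yaw);return np.array(o,float),np.array([[np.cos(t),-np.sin(t)],[np.sin(t),np.cos(t)]])
def tost(P,o,R): # mm
    return np.c_[(P[...,:2]*1000-o)@R,P[...,2]*1000-120]
E
python3 - <<'E'
from h import *
P=np.load("ledge.npy")
o,R=setst([0,0],-13.8);Q=P@R
def edge(lo,hi,fn,q):
    s=[];
    for y in np.arange(lo,hi,4):
        m=abs(Q[:,1]-y)<2
        if m.sum()>5: s.append((y,fn(Q[m,0])))
    s=np.array(s);f=np.polyfit(*s.T,1);k=abs(s[:,1]-np.polyval(f,s[:,0]))<2;f=np.polyfit(*s[k].T,1)
    print(q,"deg",-np.degrees(f[0]).round(2),"x at 200",np.polyval(f,200).round(1),"rms",np.std(s[k][:,1]-np.polyval(f,s[k][:,0])).round(2))
edge(45,300,np.min,"rear");edge(215,300,np.max,"front")
print("yend",np.percentile(Q[:,1],[.2,1,99,99.8]))
z=np.load("c.npz")
for k in("w","w2"):
    w=z[k].reshape(-1,3);w=w[~np.isnan(w[:,0])]
    q=np.c_[w[:,:2]*1000@R,w[:,2]*1000]
    m=(abs(q[:,0]-523)<60)&(q[:,1]>260)&(q[:,1]<350)&(q[:,2]>124)
    q=q[m];print(k,len(q),"zmax",q[:,2].max())
    for y in range(276,350,3):
        s=q[abs(q[:,1]-y)<1.5]
        if len(s): print(y,len(s),np.percentile(s[:,2],[10,50,90]).round(0),end=" | ")
    print()
E
```

```text
rear deg 0.83 x at 200 469.8 rms 0.84
front deg 0.73 x at 200 577.7 rms 0.89
yend [ 30.87259236  32.69888255 320.40360864 322.30422625]
w 468 zmax 158.504904595401
276 3 [124. 125. 125.] | 279 1 [125. 125. 125.] | 282 1 [125. 125. 125.] | 285 1 [125. 125. 125.] | 297 1 [126. 126. 126.] | 300 44 [127. 138. 147.] | 303 53 [142. 146. 150.] | 306 43 [144. 146. 149.] | 309 13 [142. 145. 147.] | 312 11 [137. 142. 143.] | 315 8 [138. 141. 146.] | 318 7 [137. 140. 142.] | 321 63 [128. 141. 152.] | 324 64 [138. 153. 156.] | 327 47 [150. 154. 156.] | 330 26 [151. 153. 155.] | 333 16 [140. 144. 149.] | 336 20 [140. 144. 149.] | 339 17 [139. 143. 147.] | 342 8 [140. 141. 144.] | 345 9 [136. 139. 144.] | 348 7 [138. 140. 143.] | 
w2 460 zmax 157.02900714627543
276 1 [124. 124. 124.] | 279 1 [125. 125. 125.] | 282 2 [124. 125. 125.] | 288 3 [124. 124. 124.] | 294 1 [124. 124. 124.] | 297 16 [130. 139. 149.] | 300 91 [128. 138. 148.] | 303 108 [127. 138. 149.] | 306 31 [130. 144. 149.] | 309 7 [143. 147. 147.] | 312 1 [145. 145. 145.] | 315 6 [145. 149. 156.] | 318 23 [142. 150. 154.] | 321 69 [140. 148. 153.] | 324 53 [138. 145. 153.] | 327 29 [136. 151. 153.] | 330 10 [139. 149. 151.] | 333 1 [151. 151. 151.] | 339 2 [147. 147. 148.] | 342 2 [142. 143. 143.] | 345 2 [142. 142. 142.] | 348 1 [138. 138. 138.] |
```

>>> move_arm:
  deltas:
    - [16,26.4,0,2.67,0]
    - [16,26.4,0,2.67,0]
    - [16,26.4,0,2.67,0]
    - [16,26.4,0,2.67,0]
    - [16,26.4,0,2.67,0]
    - [16,26.4,0,2.67,0]
    - [16,26.4,0,2.67,0]
    - [16,26.4,0,2.67,0]
    - [16,26.4,0,2.67,0]
    - [16,26.4,0,2.67,0]
    - [16,26.4,0,2.67,0]
    - [16,26.4,0,2.67,0]
  squeeze: 10

```text
time: 1.1
tool_pos: [0.3422, -0.3399, 0.3026]
tool_rot: [[0.707, 0.707, -0.0], [0.707, -0.707, 0.0], [0.0, -0.0, -1.0]]
force: [1.1, 0.3, 0.3]
grip_width: 0.0176
finger_force: 0.0
```

>>> move_arm:
  deltas:
    - [16,26.4,0,2.67,0]
    - [16,26.4,0,2.67,0]
    - [16,26.4,0,2.67,0]
    - [16,26.4,0,2.67,0]
    - [16,26.4,0,2.67,0]
    - [16,26.4,0,2.67,0]
    - [16,26.4,0,2.67,0]
    - [16,26.4,0,2.67,0]
    - [16,26.4,0,2.67,0]
    - [16,26.4,0,2.67,0]
    - [16,26.4,0,2.67,0]
    - [0,0,0,0,0]

```text
time: 2.1
tool_pos: [0.5193, -0.0475, 0.3021]
tool_rot: [[0.266, 0.964, -0.001], [0.964, -0.266, 0.001], [0.001, -0.001, -1.0]]
force: [0.2, -0.6, 0.3]
grip_width: 0.0003
finger_force: 0.0
```

>>> move_arm:
  deltas:
    - [7,11,-5,1.2,0]
    - [7,11,-10,1.1,0]
    - [0,0,-15,0,0]
    - [0,0,-15,0,0]
    - [0,0,-12,0,0]
    - [0,0,-8,0,0]
    - [0,0,0,0,0]
    - [0,0,0,0,0]

```text
time: 2.77
tool_pos: [0.5316, -0.0293, 0.2375]
tool_rot: [[0.233, 0.972, -0.001], [0.972, -0.233, 0.0], [-0.0, -0.001, -1.0]]
force: [0.7, 0.2, 0.7]
grip_width: 0.0006
finger_force: 0.0
```

```bash
python3 - <<'E'
from h import *
s=telemetry.read_state();print(s["time"],s["force"],s["tool_pos"],s["tool_rot"][:,1] if hasattr(s["tool_rot"],"shape") else s["tool_rot"])
b,_=camera("side")
cv2.imwrite("pics/s1.png",cv2.resize(b[110:260,190:350],(640,600),interpolation=cv2.INTER_CUBIC))
E
```

```text
2.7667 [0.65166076 0.20957883 0.71973677] [ 0.53164179 -0.02928329  0.23749638] [ 9.72365206e-01 -2.33464431e-01 -5.14870953e-04]
```

View pics/s1.png

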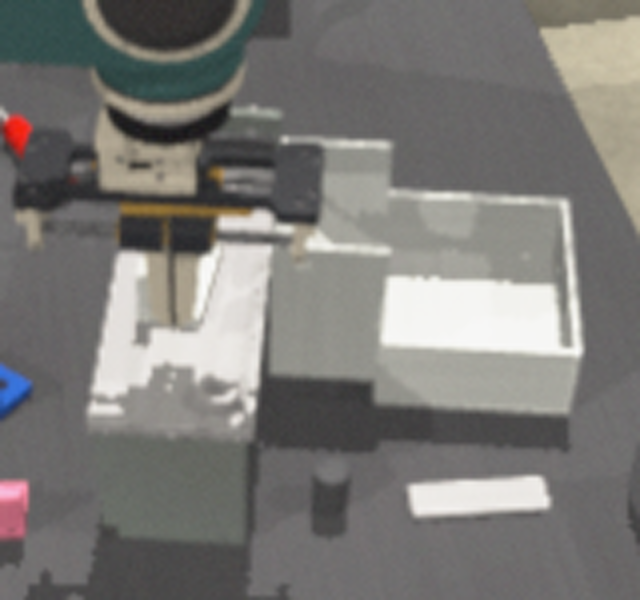

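The side view shows the closed fingers at (170,290) just behind the offcut, clear of the collar. Next, down and into gentle contact.

>>> move_arm:
  deltas:
    - [0,0,-12,0,0]
    - [0,0,-10,0,0]
    - [0,0,-5,0,0]
    - [0,0,-2.5,0,0]
    - [0.68,2.92,0,0,0]
    - [0.68,2.92,0,0,0]
    - [0.68,2.92,0,0,0]
    - [0.68,2.92,0,0,0]
    - [0.45,1.95,0,0,0]
    - [0.45,1.95,0,0,0]
    - [0.45,1.95,0,0,0]
    - [0.45,1.95,0,0,0]

```text
time: 3.82
tool_pos: [0.5364, -0.0094, 0.2084]
tool_rot: [[0.233, 0.972, 0.0], [0.972, -0.233, -0.0], [-0.0, 0.0, -1.0]]
force: [-0.0, -1.8, 2.2]
grip_width: 0.0005
finger_force: 1.1
```

>>> move_arm:
  deltas:
    - [0.45,1.95,0,0,0]
    - [0.45,1.95,0,0,0]
    - [0.45,1.95,0,0,0]
    - [0.45,1.95,0,0,0]

```text
time: 4.15
tool_pos: [0.5382, -0.0016, 0.2083]
tool_rot: [[0.233, 0.972, 0.0], [0.972, -0.233, -0.0], [-0.0, 0.0, -1.0]]
force: [0.3, -2.3, 1.1]
grip_width: 0.0003
finger_force: 0.9
```

>>> move_arm:
  deltas:
    - [0,0,0,0,0]
    - [0,0,0,0,0]
    - [0,0,0,0,0]

```text
time: 4.4
tool_pos: [0.538, -0.0016, 0.208]
tool_rot: [[0.233, 0.973, -0.0], [0.973, -0.233, 0.0], [0.0, -0.0, -1.0]]
force: [-0.2, 0.2, 0.2]
grip_width: 0.0003
finger_force: 0.0
```

>>> move_arm:
  deltas:
    - [0.68,2.92,0,0,0]
    - [0.68,2.92,0,0,0]
    - [0.68,2.92,0,0,0]
    - [0.68,2.92,0,0,0]
    - [0.68,2.92,0,0,0]
    - [0.68,2.92,0,0,0]
    - [0.68,2.92,0,0,0]
    - [0.68,2.92,0,0,0]
    - [0.68,2.92,0,0,0]
    - [0.68,2.92,0,0,0]
    - [0.45,1.95,0,0,0]
    - [0.23,0.97,0,0,0]

```text
time: 5.4
tool_pos: [0.5457, 0.0307, 0.2082]
tool_rot: [[0.233, 0.973, -0.0], [0.973, -0.233, 0.0], [0.0, -0.0, -1.0]]
force: [-0.1, -0.7, -0.7]
grip_width: 0.0007
finger_force: 0.4
```

>>> move_arm:
  deltas:
    - [0.45,1.95,0,0,0]
    - [0.68,2.92,0,0,0]
    - [0.68,2.92,0,0,0]
    - [0.68,2.92,0,0,0]
    - [0.68,2.92,0,0,0]
    - [0.68,2.92,0,0,0]
    - [0.68,2.92,0,0,0]
    - [0.45,1.95,0,0,0]
    - [0.23,0.97,0,0,0]
    - [0,0,0,0,0]

```text
time: 6.23
tool_pos: [0.5508, 0.053, 0.2082]
tool_rot: [[0.233, 0.973, -0.0], [0.973, -0.233, 0.0], [0.0, -0.0, -1.0]]
force: [0.4, 0.1, 1.1]
grip_width: 0.0005
finger_force: 0.1
```

```bash
python3 - <<'E'
from h import *
o,R=setst([556.5,70.3],-13.1)
s=telemetry.read_state();print(s["time"],s["force"],(np.array(s["tool_pos"])[:2]*1000-o)@R)
for n in("top","side"):
    i,w=cloud(n)
    q=tost(w.reshape(-1,3),o,R).reshape(384,512,3)
    X,Y,Z=np.moveaxis(q,-1,0)
    for nm,m in(("flat",(abs(X)<45)&(Y>-20)&(Y<115)&(Z>5.5)&(Z<14)),("up",(abs(X)<45)&(Y>-10)&(Y<115)&(Z>38)&(Z<48)),("pad",(abs(X)<52)&(Y>85)&(Y<118)&(Z>22)&(Z<32))):
        k,l,st,c=cv2.connectedComponentsWithStats(m.astype(np.uint8))
        if k<2: continue
        g=q[l==1+np.argmax(st[1:,4])][:,:2].astype(np.float32);rc=cv2.minAreaRect(g)
        print(n,nm,len(g),np.round(rc[0],1),np.round(rc[1],1),round(rc[2],1),"y",np.percentile(g[:,1],[2,98]).round(1))
    if n=="top": cv2.imwrite("pics/t2.png",cv2.resize(i[150:260,170:320],(750,550),interpolation=cv2.INTER_CUBIC))
    else: cv2.imwrite("pics/s2.png",cv2.resize(i[110:240,190:350],(720,585),interpolation=cv2.INTER_CUBIC))
E
```

```text
6.2333 [0.38098249 0.12693415 1.07584055] [ -1.59599453 -18.08807808]
top flat 2 [-20.5 100.2] [2.6 0. ] -169.4 y [100.  100.4]
top pad 87 [  1.2 103.9] [ 8.6 99.8] 89.4 y [100.  107.7]
side flat 13 [-23.1   0.4] [27.9  8.5] 74.6 y [-12.7  13.7]
side up 15 [-27.7  -4.9] [8.7 9.8] 4.3 y [-9.5 -0.2]
side pad 1 [ 33.8 117.1] [0. 0.] 0.0 y [117.1 117.1]
```

View pics/s2.png

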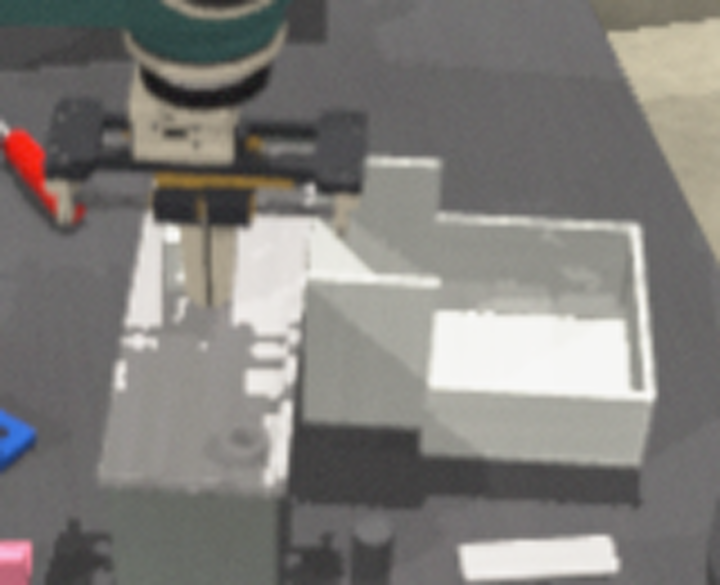

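>>> move_arm:
  deltas:
    - [0.45,1.95,0,0,0]
    - [0.68,2.92,0,0,0]
    - [0.68,2.92,0,0,0]
    - [0.68,2.92,0,0,0]
    - [0.68,2.92,0,0,0]
    - [0.45,1.95,0,0,0]
    - [0.23,0.97,0,0,0]
    - [0.23,0.97,0,0,0]
    - [0.23,0.97,0,0,0]

```text
time: 7.08
tool_pos: [0.5551, 0.0714, 0.2082]
tool_rot: [[0.233, 0.973, -0.0], [0.973, -0.233, -0.0], [-0.0, -0.0, -1.0]]
force: [0.0, -1.6, 0.4]
grip_width: 0.0004
finger_force: 0.6
```

>>> move_arm:
  deltas:
    - [0.11,0.49,0,0,0]
    - [0.11,0.49,0,0,0]
    - [0.11,0.49,0,0,0]
    - [0.11,0.49,0,0,0]

```text
time: 7.42
tool_pos: [0.5555, 0.0733, 0.2082]
tool_rot: [[0.233, 0.972, -0.0], [0.972, -0.233, 0.0], [-0.0, -0.0, -1.0]]
force: [-0.5, -1.4, -0.2]
grip_width: 0.0004
finger_force: 0.5
```

>>> move_arm:
  deltas:
    - [0.11,0.49,0,0,0]
    - [0.11,0.49,0,0,0]
    - [0.11,0.49,0,0,0]
    - [0.11,0.49,0,0,0]

```text
time: 7.75
tool_pos: [0.556, 0.0753, 0.2083]
tool_rot: [[0.233, 0.972, 0.0], [0.972, -0.233, 0.0], [0.0, 0.0, -1.0]]
force: [-0.6, -1.0, 0.3]
grip_width: 0.0003
finger_force: 0.5
```

>>> move_arm:
  deltas:
    - [0.11,0.49,0,0,0]
    - [0.11,0.49,0,0,0]
    - [0.11,0.49,0,0,0]

```text
time: 8.0
tool_pos: [0.5564, 0.0767, 0.2082]
tool_rot: [[0.233, 0.972, 0.0], [0.972, -0.233, 0.0], [0.0, -0.0, -1.0]]
force: [-0.2, -1.3, 0.2]
grip_width: 0.0004
finger_force: 0.6
```

Station y is about 6.2 mm. From here I'll use short steps, checking the force after each.

>>> move_arm:
  deltas:
    - [0.09,0.39,0,0,0]
    - [0.09,0.39,0,0,0]
    - [0.09,0.39,0,0,0]

```text
time: 8.25
tool_pos: [0.5566, 0.0779, 0.2082]
tool_rot: [[0.233, 0.972, -0.0], [0.972, -0.233, -0.0], [-0.0, -0.0, -1.0]]
force: [-1.1, -3.0, -0.2]
grip_width: 0.0007
finger_force: 1.0
```

>>> move_arm:
  deltas:
    - [0.04,0.2,0,0,0]
    - [0.04,0.2,0,0,0]

```text
time: 8.42
tool_pos: [0.5566, 0.0781, 0.2082]
tool_rot: [[0.233, 0.972, -0.0], [0.972, -0.233, -0.0], [-0.0, -0.0, -1.0]]
force: [-1.0, -3.4, -0.3]
grip_width: 0.0004
finger_force: 1.7
```

>>> move_arm:
  deltas:
    - [0.04,0.2,0,0,0]
    - [0.04,0.2,0,0,0]

```text
time: 8.58
tool_pos: [0.5567, 0.0784, 0.2082]
tool_rot: [[0.233, 0.972, -0.0], [0.972, -0.233, -0.001], [-0.001, -0.0, -1.0]]
force: [-2.0, -5.8, 0.7]
grip_width: 0.0003
finger_force: 2.8
```

>>> move_arm:
  deltas:
    - [0.04,0.2,0,0,0]
    - [0.04,0.18,0,0,0]
    - [0,0,0,0,0]

```text
time: 8.83
tool_pos: [0.5567, 0.0786, 0.2082]
tool_rot: [[0.233, 0.972, -0.0], [0.972, -0.233, -0.001], [-0.001, -0.0, -1.0]]
force: [-2.1, -7.5, -0.6]
grip_width: 0.0008
finger_force: 3.5
```

```bash
python3 - <<'E'
from h import *
o,R=setst([556.5,70.3],-13.1)
s=telemetry.read_state();print(s["time"],s["force"],s["torque"])
b,w=cloud("side");a,wt=cloud("top")
A=cv2.resize(a[150:250,180:280],(400,560),interpolation=cv2.INTER_CUBIC)
B=cv2.resize(b[120:220,205:275],(392,560),interpolation=cv2.INTER_CUBIC)
cv2.imwrite("pics/s3.png",np.hstack([A,B]))
for n,ww in(("side",w),("top",wt)):
  q=tost(ww.reshape(-1,3),o,R).reshape(384,512,3);X,Y,Z=np.moveaxis(q,-1,0)
  m=(X>-45)&(X<-8)&(Y>0)&(Y<99)&(Z>38)&(Z<47);print(n,m.sum())
  g=q[m]
  for t in g[np.argsort(g[:,1])][::3]: print(t.round(0)[:3],end="")
E
```

```text
8.8333 [-2.10105816 -7.53617469 -0.64510708] [-1.31263454  0.30351639  0.05994374]
side 30
[-15.   0.  46.][-10.   2.  42.][-19.   3.  43.][-25.  13.  38.][-26.  15.  41.][-23.  18.  42.][-32.  20.  43.][-26.  25.  44.][-33.  28.  44.][-30.  30.  47.]top 0
```

View pics/s3.png

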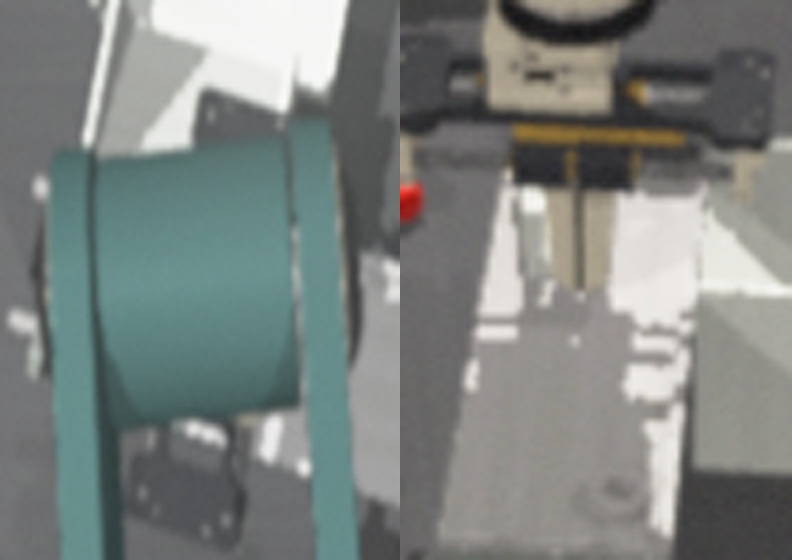

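>>> move_arm:
  deltas:
    - [0,0,0,0,0]
    - [0,0,0,0,0]
    - [0,0,0,0,0]
    - [0,0,0,0,0]
    - [0,0,0,0,0]
    - [0,0,0,0,0]
    - [0,0,0,0,0]
    - [0,0,0,0,0]

```text
time: 9.6
tool_pos: [0.5567, 0.0786, 0.2082]
tool_rot: [[0.233, 0.972, -0.0], [0.972, -0.233, -0.001], [-0.001, -0.0, -1.0]]
force: [-1.9, -6.6, 0.8]
grip_width: 0.0005
finger_force: 3.4
```

>>> move_arm:
  deltas:
    - [-0.23,-0.97,0,0,0]
    - [-0.45,-1.95,0,0,0]
    - [-1.1,-4.9,0,0,0]
    - [-2.3,-9.7,0,0,0]
    - [-4,-18,10,-4,0]
    - [-4,-18,15,-7,10]
    - [-6,-26,15,-7,20]
    - [-6,-26,15,-7,30]
    - [-6,-26,10,-7,30]
    - [-6,-26,0,-7,30]
    - [-4,-18,0,-7,30]
    - [0,0,0,0,30]

```text
time: 10.6
tool_pos: [0.5158, -0.0996, 0.2736]
tool_rot: [[0.867, 0.499, 0.001], [0.499, -0.867, -0.001], [0.0, 0.001, -1.0]]
force: [0.1, 0.3, 0.5]
grip_width: 0.0299
finger_force: 0.0
```

```bash
cat > look.py <<'E'
from h import *
import sys
o,R=setst([556.5,70.3],-13.1)
a,wt=cloud("top")
cv2.imwrite(f"pics/{sys.argv[1]}.png",cv2.resize(a[100:250,170:320],(600,600),interpolation=cv2.INTER_CUBIC))
q=tost(wt.reshape(-1,3),o,R).reshape(384,512,3);X,Y,Z=np.moveaxis(q,-1,0)
for nm,m in(("flat",(abs(X)<45)&(Y>-20)&(Y<115)&(Z>5.5)&(Z<14)),("up",(abs(X)<50)&(Y>-10)&(Y<115)&(Z>38)&(Z<48)),("pad",(abs(X)<54)&(Y>88)&(Y<112)&(Z>22)&(Z<33))):
    k,l,st,c=cv2.connectedComponentsWithStats(m.astype(np.uint8))
    if k<2: continue
    g=q[l==1+np.argmax(st[1:,4])][:,:2].astype(np.float32);rc=cv2.minAreaRect(g)
    print(nm,len(g),np.round(rc[0],1),np.round(rc[1],1),round(rc[2],1),"y",np.percentile(g[:,1],[2,98]).round(1))
s=telemetry.read_state();print(s["time"],s["force"],s["tool_pos"],(np.array(s["tool_pos"])[:2]*1000-o)@R)
E
python3 look.py t4
```

```text
flat 360 [-13.4  59.1] [32.6 82.4] 10.5 y [19.2 96.2]
up 123 [-35.6  54. ] [ 9.9 80.2] 10.1 y [15.3 92.3]
pad 117 [  1.7 105.3] [ 11.  100.8] 89.6 y [ 99.7 108.8]
10.65 [0.18874634 0.86304164 0.39352431] [ 0.51615685 -0.09823253  0.27339861] [  -1.09513661 -173.29046285]
```

View pics/t4.png

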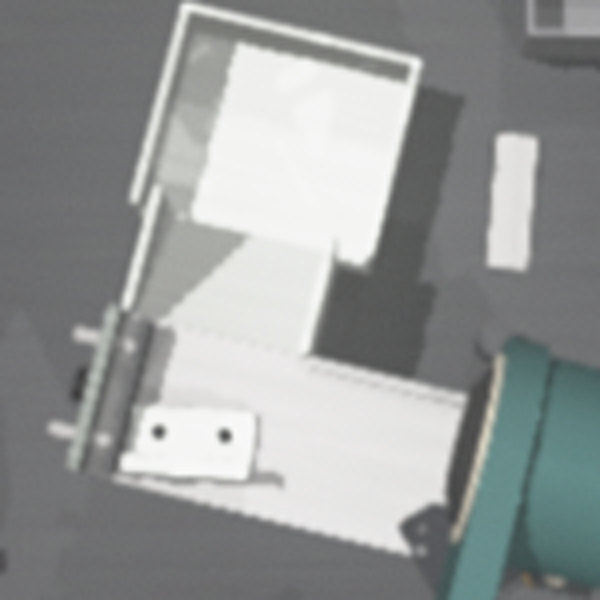

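The top view shows the offcut turned about 10° anticlockwise, its front-right corner on the pad near (160,408) and its left side away, so it isn't square yet. I'll push its rear-left (upright) end to turn it flush, then press again.

>>> move_arm:
  deltas:
    - [0.3,14,0,4,0]
    - [0.3,18,0,7,0]
    - [0.4,20,0,7,0]
    - [0.4,20,0,7,0]
    - [0.4,20,0,7,0]
    - [0.4,20,0,7,0]
    - [0.4,20,-10,7,0]
    - [0.4,17,-15,0.6,0]
    - [0.3,11,-15,0,0]
    - [0.2,4.7,-15,0,0]
    - [0,0,-10,0,0]
    - [0,0,0,0,0]

```text
time: 11.65
tool_pos: [0.5195, 0.0686, 0.206]
tool_rot: [[0.22, 0.975, -0.003], [0.975, -0.22, -0.0], [-0.001, -0.003, -1.0]]
force: [-0.3, -0.4, -1.3]
grip_width: 0.0005
finger_force: 0.0
```

>>> move_arm:
  deltas:
    - [0.47,1.94,0,0,0]
    - [0.47,1.94,0,0,0]
    - [0.47,1.94,0,0,0]
    - [0.47,1.94,0,0,0]
    - [0.47,1.94,0,0,0]
    - [0.23,0.97,0,0,0]
    - [0.23,0.97,0,0,0]

```text
time: 12.23
tool_pos: [0.5231, 0.08, 0.2084]
tool_rot: [[0.223, 0.975, 0.0], [0.975, -0.223, 0.0], [0.0, 0.0, -1.0]]
force: [-0.4, 0.7, -0.5]
grip_width: 0.0005
finger_force: 0.0
```

```bash
python3 - <<'E'
from h import *
o,R=setst([556.5,70.3],-13.1)
s=telemetry.read_state();print(s["time"],s["force"],s["torque"],(np.array(s["tool_pos"])[:2]*1000-o)@R,s["tool_pos"],np.array(s["tool_rot"])[:,1])
E
```

```text
12.2333 [-0.40447576  0.71696486 -0.50994388] [-0.02918296 -0.06004005  0.02594941] [-34.67561174   1.86711404] [0.52314997 0.0799778  0.20841579] [ 9.74908732e-01 -2.22604867e-01  1.95996313e-04]
```

>>> move_arm:
  deltas:
    - [0.2,0.8,0,-0.3,0]
    - [0.2,0.8,0,-0.3,0]
    - [0.15,0.6,0,0,0]
    - [0.15,0.6,0,0,0]

```text
time: 12.57
tool_pos: [0.5236, 0.0823, 0.2082]
tool_rot: [[0.233, 0.972, -0.001], [0.972, -0.233, -0.001], [-0.001, -0.0, -1.0]]
force: [-4.0, -8.1, 3.1]
grip_width: 0.0004
finger_force: 4.4
```

>>> move_arm:
  deltas:
    - [0.11,0.49,0,0,0]
    - [0.11,0.49,0,0,0]
    - [0.11,0.49,0,0,0]

```text
time: 12.82
tool_pos: [0.5236, 0.0829, 0.2082]
tool_rot: [[0.233, 0.972, -0.002], [0.972, -0.233, -0.003], [-0.004, -0.001, -1.0]]
force: [-9.5, -17.1, 4.7]
grip_width: 0.0005
finger_force: 9.4
```

That read 19.6 N: the offcut jammed diagonally between finger and pad instead of turning. I'll back off at once and square it with a flat sideways push on the upright's outer face.

>>> move_arm:
  deltas:
    - [-0.25,-1.1,0,0,0]
    - [-0.47,-1.94,0,0,0]
    - [-0.7,-2.9,0,0,0]
    - [-0.9,-3.9,5,0,0]
    - [-5.2,-1,7,-6,0]
    - [-7.8,1.9,8,-7,10]
    - [-7.8,1.9,0,-7,20]
    - [-7.8,1.9,0,-7,30]
    - [-7.8,1.9,0,-7,40]
    - [-7.8,1.9,0,-7,40]
    - [0,0,0,-7,40]
    - [0,0,0,-7,40]

```text
time: 13.82
tool_pos: [0.4773, 0.0828, 0.2288]
tool_rot: [[0.932, 0.362, 0.001], [0.362, -0.932, 0.0], [0.001, 0.0, -1.0]]
force: [-0.3, -0.6, -0.5]
grip_width: 0.0389
finger_force: 0.0
```

>>> move_arm:
  deltas:
    - [2.2,9.2,0,-7,40]
    - [2.2,9.2,0,-7,40]
    - [2.2,9.2,0,-7,40]
    - [2.2,9.2,0,-7,40]
    - [2.2,9.2,0,-7,40]
    - [2.3,9.4,0,0,40]
    - [0,0,-8,0,40]
    - [0,0,-7,0,40]
    - [0,0,-5,0,40]
    - [0,0,0,0,40]
    - [0,0,0,0,40]

```text
time: 14.73
tool_pos: [0.4907, 0.1378, 0.2078]
tool_rot: [[0.973, -0.232, -0.001], [-0.232, -0.973, -0.0], [-0.001, 0.0, -1.0]]
force: [-0.9, -0.3, 0.3]
grip_width: 0.04
finger_force: 0.0
```

```bash
sed -i 's/-13.1)/-13.5)/' look.py; sed -i 's/556.5,70.3\]/556.5,70.3]/' look.py; python3 look.py t5; python3 - <<'E'
from h import *
s=telemetry.read_state();t=np.array(s["tool_rot"])[:,1];print(np.degrees(np.arctan2(t[1],t[0])),s["grip_width"])
E
```

```text
flat 50 [-9.5 84.9] [13.5 29.1] 14.0 y [71.3 98.6]
pad 85 [ 13.4 104.4] [ 9.8 76.6] 88.7 y [100.  107.5]
14.7833 [ 0.27189323 -0.38955859  0.76153385] [0.49083912 0.13786859 0.20818104] [-79.62024141  50.37343437]
-103.43529124067534 0.040192527434779336
```

>>> move_arm:
  deltas:
    - [2.9,-0.7,0,0,40]
    - [3.9,-0.93,0,0,40]
    - [3.9,-0.93,0,0,40]
    - [2.9,-0.7,0,0,40]
    - [1.95,-0.47,0,0,40]
    - [1.95,-0.47,0,0,40]
    - [1.95,-0.47,0,0,40]
    - [1.5,-0.35,0,0,40]
    - [1.5,-0.35,0,0,40]
    - [1.5,-0.35,0,0,40]

```text
time: 15.62
tool_pos: [0.5149, 0.1325, 0.2082]
tool_rot: [[0.973, -0.233, -0.0], [-0.233, -0.973, 0.0], [-0.0, -0.0, -1.0]]
force: [-0.5, -1.0, -0.1]
grip_width: 0.04
finger_force: 0.0
```

>>> move_arm:
  deltas:
    - [1.5,-0.35,0,0,40]
    - [1.5,-0.35,0,0,40]
    - [1.5,-0.35,0,0,40]
    - [1.5,-0.35,0,0,40]

```text
time: 15.95
tool_pos: [0.5209, 0.1311, 0.2082]
tool_rot: [[0.973, -0.233, -0.0], [-0.233, -0.973, 0.0], [-0.0, -0.0, -1.0]]
force: [-0.7, 0.7, -0.3]
grip_width: 0.0404
finger_force: 0.4
```

>>> move_arm:
  deltas:
    - [1.5,-0.35,0,0,40]
    - [1.5,-0.35,0,0,40]
    - [1.5,-0.35,0,0,40]
    - [1,-0.24,0,0,40]

```text
time: 16.28
tool_pos: [0.5265, 0.1298, 0.2083]
tool_rot: [[0.972, -0.233, 0.0], [-0.233, -0.972, 0.0], [0.0, -0.0, -1.0]]
force: [-0.7, 0.1, 0.7]
grip_width: 0.0399
finger_force: 0.4
```

```bash
python3 look.py t6
```

```text
flat 2 [41.4 99.7] [2.1 0. ] 175.1 y [99.6 99.8]
pad 34 [ 37.2 104.7] [ 9.5 28.7] 89.3 y [100.  108.7]
16.3333 [-0.8707806   0.40426668 -0.8423168 ] [0.52655445 0.12973676 0.20820732] [-42.99338794  50.80386484]
```

```bash
python3 - <<'E'
from h import *
o,R=setst([556.5,70.3],-13.5)
b,w=cloud("side");q=tost(w.reshape(-1,3),o,R).reshape(384,512,3);X,Y,Z=np.moveaxis(q,-1,0)
for nm,m in(("flat",(abs(X)<50)&(Y>-5)&(Y<97)&(Z>6)&(Z<15)),("up",(X>-50)&(X<0)&(Y>5)&(Y<110)&(Z>37)&(Z<49))):
    k,l,st,c=cv2.connectedComponentsWithStats(m.astype(np.uint8));i=1+np.argmax(st[1:,4]);g=q[l==i][:,:2].astype(np.float32);rc=cv2.minAreaRect(g)
    print(nm,len(g),np.round(rc[0],1),np.round(rc[1],1),round(rc[2],1),"y",np.percentile(g[:,1],[2,98]).round(1),"x",np.percentile(g[:,0],[2,98]).round(1))
cv2.imwrite("pics/s6.png",cv2.resize(b[110:220,200:290],(492,600),interpolation=cv2.INTER_CUBIC))
E
```

```text
flat 214 [-12.5  50.5] [47.1 84.1] 0.7 y [11.9 90.2] x [-26.4  10.5]
up 33 [-34.9  14.7] [26.7 12.2] 15.5 y [11.7 22.2] x [-48.7 -22.6]
```

View pics/s6.png

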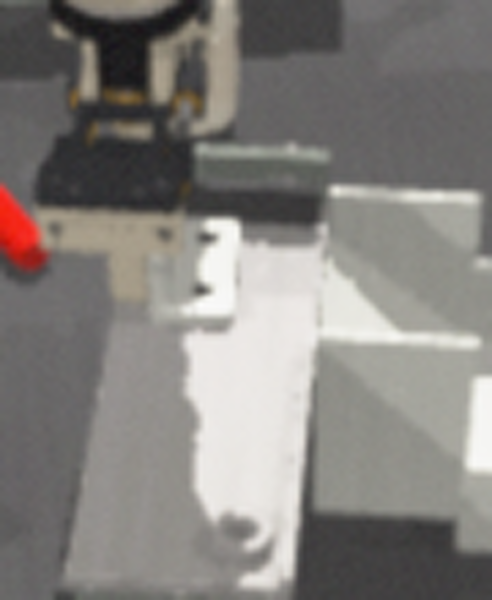

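The side view shows the offcut square now, its flat leg at (220,270) along the fingers, with about 9 mm to the pad. Next I'll push its rear end centred on the friction centre.

>>> move_arm:
  deltas:
    - [-2,0.5,0,0,40]
    - [-6,1.4,0,0,40]
    - [-10,2.4,5,0,40]
    - [-11,2.6,5,4,30]
    - [-9.9,2.4,10,6,20]
    - [-2.2,-9.2,0,7,10]
    - [-2.2,-9.2,0,7,0]
    - [-2.2,-9.2,0,7,0]
    - [-2.2,-9.2,0,7,0]
    - [-2.2,-9.2,0,7,0]
    - [-2.2,-9.2,0,7,0]
    - [-2.2,-9,0,7,0]

```text
time: 17.38
tool_pos: [0.4711, 0.0747, 0.2287]
tool_rot: [[0.696, 0.718, 0.001], [0.718, -0.696, 0.0], [0.0, 0.0, -1.0]]
force: [-0.5, 0.3, 0.5]
grip_width: 0.0006
finger_force: 0.0
```

>>> move_arm:
  deltas:
    - [9.3,-2.2,0,7,0]
    - [9.3,-2.2,0,7,0]
    - [9.3,-2.2,0,7,0]
    - [9.3,-2.2,0,7,0]
    - [9.3,-2.3,0,3,0]
    - [9.3,-2.3,-5,0,0]
    - [9.3,-2.2,-5,0,0]
    - [0,0,-6,0,0]
    - [0,0,-4,0,0]
    - [0,0,0,0,0]

```text
time: 18.22
tool_pos: [0.5364, 0.0594, 0.2068]
tool_rot: [[0.234, 0.972, -0.002], [0.972, -0.234, -0.0], [-0.001, -0.002, -1.0]]
force: [0.3, -0.2, -0.4]
grip_width: 0.0008
finger_force: 0.0
```

```bash
cat > st.py <<'E'
from h import *
o,R=setst([556.5,70.3],-13.5)
s=telemetry.read_state();t=np.array(s["tool_rot"])[:,1]
print(s["time"],"xy",((np.array(s["tool_pos"])[:2]*1000-o)@R).round(2),"z",s["tool_pos"][2],"Fst",(np.array(s["force"])[:2]@R).round(2),"Mz",round(s["torque"][2],3),"yaw",np.degrees(np.arctan2(t[1],t[0])).round(2))
E
python3 st.py
```

```text
18.2167 xy [-16.96 -15.32] z 0.2067721099983948 Fst [ 0.34 -0.14] Mz 0.016 yaw -13.53
```

>>> move_arm:
  deltas:
    - [0.47,1.94,0,0,0]
    - [0.7,2.9,0,0,0]
    - [0.7,2.9,0,0,0]
    - [0.7,2.9,0,0,0]
    - [0.47,1.94,0,0,0]
    - [0.23,0.97,0,0,0]
    - [0.23,0.97,0,0,0]
    - [0.23,0.97,0,0,0]
    - [0.23,0.97,0,0,0]
    - [0.23,0.97,0,0,0]

```text
time: 19.05
tool_pos: [0.5413, 0.0767, 0.2082]
tool_rot: [[0.233, 0.972, 0.0], [0.972, -0.233, -0.0], [-0.0, 0.0, -1.0]]
force: [0.1, -0.2, -0.4]
grip_width: 0.0006
finger_force: 0.0
```

>>> move_arm:
  deltas:
    - [0.12,0.49,0,0,0]
    - [0.12,0.49,0,0,0]
    - [0.12,0.49,0,0,0]
    - [0.12,0.49,0,0,0]

```text
time: 19.38
tool_pos: [0.5418, 0.0786, 0.2082]
tool_rot: [[0.233, 0.972, -0.0], [0.972, -0.233, -0.0], [-0.0, -0.0, -1.0]]
force: [-1.6, -1.6, 0.5]
grip_width: 0.0006
finger_force: 0.7
```

```bash
python3 st.py
```

```text
19.3833 xy [-16.25   4.66] z 0.20823943609620127 Fst [-1.21 -1.93] Mz 0.034 yaw -13.47
```

Sliding contact. I'll creep on in small steps.

>>> move_arm:
  deltas:
    - [0.09,0.39,0,0,0]
    - [0.09,0.39,0,0,0]
    - [0.09,0.39,0,0,0]
    - [0.09,0.39,0,0,0]

```text
time: 19.72
tool_pos: [0.5421, 0.0803, 0.2082]
tool_rot: [[0.233, 0.973, -0.0], [0.973, -0.233, 0.0], [-0.0, -0.0, -1.0]]
force: [-0.3, -1.2, -0.4]
grip_width: 0.0006
finger_force: 0.6
```

>>> move_arm:
  deltas:
    - [0.09,0.39,0,0,0]
    - [0.09,0.39,0,0,0]
    - [0.09,0.39,0,0,0]

```text
time: 19.97
tool_pos: [0.5424, 0.0814, 0.2083]
tool_rot: [[0.233, 0.972, 0.0], [0.972, -0.233, -0.0], [-0.0, 0.0, -1.0]]
force: [-1.1, -1.7, -0.2]
grip_width: 0.0005
finger_force: 0.6
```

>>> move_arm:
  deltas:
    - [0.09,0.39,0,0,0]
    - [0.09,0.39,0,0,0]
    - [0.09,0.39,0,0,0]

```text
time: 20.22
tool_pos: [0.5427, 0.0826, 0.2082]
tool_rot: [[0.233, 0.973, 0.0], [0.973, -0.233, 0.0], [0.0, 0.0, -1.0]]
force: [-0.3, -0.9, -0.5]
grip_width: 0.0005
finger_force: 0.6
```

>>> move_arm:
  deltas:
    - [0.07,0.3,0,0,0]
    - [0.07,0.3,0,0,0]
    - [0.07,0.3,0,0,0]

```text
time: 20.47
tool_pos: [0.5429, 0.0835, 0.2083]
tool_rot: [[0.233, 0.973, 0.0], [0.973, -0.233, -0.0], [-0.0, 0.0, -1.0]]
force: [-0.6, -0.8, 0.5]
grip_width: 0.0009
finger_force: 0.6
```

>>> move_arm:
  deltas:
    - [0.07,0.3,0,0,0]
    - [0.07,0.3,0,0,0]
    - [0.07,0.3,0,0,0]

```text
time: 20.72
tool_pos: [0.543, 0.084, 0.2083]
tool_rot: [[0.233, 0.972, -0.0], [0.972, -0.233, -0.001], [-0.001, -0.0, -1.0]]
force: [-3.6, -7.8, 0.9]
grip_width: 0.0007
finger_force: 4.5
```

>>> move_arm:
  deltas:
    - [0,0,0,0,0]
    - [0,0,0,0,0]
    - [0,0,0,0,0]
    - [0,0,0,0,0]
    - [0,0,0,0,0]
    - [0,0,0,0,0]
    - [0,0,0,0,0]
    - [0,0,0,0,0]

```text
time: 21.38
tool_pos: [0.543, 0.0839, 0.2083]
tool_rot: [[0.233, 0.972, -0.0], [0.972, -0.233, -0.001], [-0.001, -0.0, -1.0]]
force: [-1.7, -6.6, 1.5]
grip_width: 0.0009
finger_force: 3.3
```

```bash
python3 st.py; python3 - <<'E'
from h import *
o,R=setst([556.5,70.3],-13.5)
b,w=cloud("side");q=tost(w.reshape(-1,3),o,R).reshape(384,512,3);X,Y,Z=np.moveaxis(q,-1,0)
for lo,hi in((5,17),(36,50)):
  m=(abs(X)<50)&(Y>12)&(Y<97)&(Z>lo)&(Z<hi);g=q[m];print(m.sum(),g[::4].round(0).tolist()[:25])
E
```

```text
21.3833 xy [-16.27  10.12] z 0.20827386297526507 Fst [-0.07 -6.82] Mz 0.072 yaw -13.48
86 [[5.0, 87.0, 14.0], [8.0, 82.0, 14.0], [12.0, 79.0, 13.0], [6.0, 79.0, 9.0], [1.0, 69.0, 13.0], [12.0, 75.0, 8.0], [4.0, 69.0, 9.0], [1.0, 60.0, 12.0], [-1.0, 58.0, 10.0], [11.0, 58.0, 11.0], [5.0, 54.0, 10.0], [-0.0, 48.0, 11.0], [12.0, 47.0, 12.0], [6.0, 44.0, 11.0], [0.0, 39.0, 11.0], [12.0, 43.0, 8.0], [6.0, 37.0, 8.0], [4.0, 28.0, 12.0], [2.0, 24.0, 12.0], [-1.0, 18.0, 13.0], [11.0, 25.0, 8.0], [8.0, 17.0, 10.0]]
2 [[0.0, 17.0, 48.0]]
```

Flush contact at TCP y 10.2 mm, where expected. The offcut's right edge is straight at x≈11 along its length, and the press held at 7–8.5 N for about 0.7 s. Retract straight back and go round to the outer face.

>>> move_arm:
  deltas:
    - [-0.12,-0.49,0,0,0]
    - [-0.35,-1.45,0,0,0]
    - [-0.9,-3.9,0,0,0]
    - [-2.1,-8.8,5,0,0]
    - [-9,2.2,8,-5,0]
    - [-9,2.2,7,-7,0]
    - [-9,2.1,0,-7,0]
    - [-9,2.2,0,-7,10]
    - [-9,2.1,0,-7,20]
    - [-9,2.2,0,-7,30]
    - [-9.2,2.1,0,-7,30]
    - [0,0,0,-7,30]

```text
time: 22.43
tool_pos: [0.4753, 0.0846, 0.2288]
tool_rot: [[0.926, 0.378, 0.0], [0.378, -0.926, 0.0], [0.001, -0.0, -1.0]]
force: [-0.1, 0.1, 0.1]
grip_width: 0.0278
finger_force: 0.0
```

>>> move_arm:
  deltas:
    - [2,8.3,0,-7,30]
    - [2,8.3,0,-7,30]
    - [2,8.3,0,-7,30]
    - [2,8.3,0,-7,30]
    - [2,8.3,0,-7,30]
    - [2,8.3,0,-1,30]
    - [2,8.5,0,0,30]
    - [0,0,-8,0,30]
    - [0,0,-7,0,30]
    - [0,0,-5,0,30]
    - [0,0,0,0,30]
    - [0,0,0,0,30]

```text
time: 23.43
tool_pos: [0.4903, 0.1427, 0.2078]
tool_rot: [[0.973, -0.233, -0.001], [-0.233, -0.973, -0.0], [-0.001, 0.0, -1.0]]
force: [-0.3, -0.9, 0.2]
grip_width: 0.0303
finger_force: 0.0
```

```bash
python3 st.py; python3 - <<'E'
from h import *
o,R=setst([556.5,70.3],-13.5)
b,w=cloud("side");q=tost(w.reshape(-1,3),o,R).reshape(384,512,3);X,Y,Z=np.moveaxis(q,-1,0)
cv2.imwrite("pics/s7.png",cv2.resize(b[110:220,200:290],(492,600),interpolation=cv2.INTER_CUBIC))
E
```

```text
23.4333 xy [-81.33  54.98] z 0.20776362019652148 Fst [-0.04 -0.91] Mz -0.025 yaw -103.47
```

View pics/s7.png

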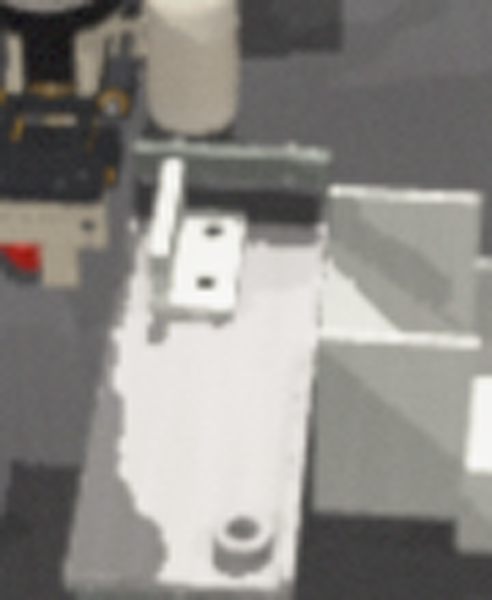

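The side view shows the offcut at (205,245) square against the dark pad, nothing else moved. Now the sideways push.

>>> move_arm:
  deltas:
    - [3.9,-0.93,0,0,30]
    - [5.8,-1.4,0,0,30]
    - [5.8,-1.4,0,0,30]
    - [5.8,-1.4,0,0,30]
    - [3.9,-0.93,0,0,30]
    - [1.95,-0.47,0,0,30]
    - [1.95,-0.47,0,0,30]
    - [1.95,-0.47,0,0,30]
    - [1.95,-0.47,0,0,30]
    - [1.95,-0.47,0,0,30]
    - [1.95,-0.47,0,0,30]
    - [1.95,-0.47,0,0,30]

```text
time: 24.48
tool_pos: [0.5294, 0.1338, 0.2083]
tool_rot: [[0.973, -0.233, 0.0], [-0.233, -0.973, 0.0], [0.0, -0.0, -1.0]]
force: [-0.3, -0.3, 0.5]
grip_width: 0.0301
finger_force: 0.0
```

>>> move_arm:
  deltas:
    - [2.4,-0.58,0,0,30]
    - [2.4,-0.58,0,0,30]
    - [2.4,-0.58,0,0,30]
    - [2.4,-0.58,0,0,30]
    - [2.4,-0.58,0,0,30]
    - [2.4,-0.58,0,0,30]
    - [2.4,-0.58,0,0,30]
    - [2.4,-0.58,0,0,30]
    - [2.4,-0.58,0,0,30]
    - [2.4,-0.58,0,0,30]
    - [2.4,-0.58,0,0,30]
    - [2.4,-0.58,0,0,30]

```text
time: 25.48
tool_pos: [0.5584, 0.1268, 0.2083]
tool_rot: [[0.972, -0.233, 0.0], [-0.233, -0.972, 0.0], [0.0, -0.0, -1.0]]
force: [-2.5, 0.8, 1.5]
grip_width: 0.0306
finger_force: 1.2
```

```bash
python3 st.py
```

```text
25.4833 xy [-11.38  55.33] z 0.20826611305324388 Fst [-2.58  0.15] Mz 0.029 yaw -103.47
```

>>> move_arm:
  deltas:
    - [2.4,-0.58,0,0,30]
    - [2.4,-0.58,0,0,30]
    - [2.4,-0.58,0,0,30]
    - [2.4,-0.58,0,0,30]
    - [2.4,-0.58,0,0,30]
    - [2.4,-0.58,0,0,30]
    - [2.4,-0.58,0,0,30]
    - [2.4,-0.58,0,0,30]
    - [2.4,-0.58,0,0,30]
    - [2.4,-0.58,0,0,30]
    - [2.4,-0.58,0,0,30]
    - [2.4,-0.58,0,0,30]

```text
time: 26.48
tool_pos: [0.5871, 0.1198, 0.2082]
tool_rot: [[0.973, -0.233, -0.0], [-0.233, -0.973, -0.0], [-0.0, 0.0, -1.0]]
force: [-2.7, 0.6, 2.2]
grip_width: 0.0301
finger_force: 1.2
```

>>> move_arm:
  deltas:
    - [1.95,-0.47,0,0,30]
    - [1.95,-0.47,0,0,30]
    - [1.95,-0.47,0,0,30]
    - [1.95,-0.47,0,0,30]
    - [1.95,-0.47,0,0,30]
    - [1.95,-0.47,0,0,30]
    - [1.95,-0.47,0,0,30]
    - [1.95,-0.47,0,0,30]

```text
time: 27.15
tool_pos: [0.6027, 0.1161, 0.2082]
tool_rot: [[0.973, -0.233, -0.0], [-0.233, -0.973, 0.0], [-0.0, -0.0, -1.0]]
force: [-2.0, -0.5, 2.4]
grip_width: 0.03
finger_force: 1.1
```

```bash
cat > s8.py <<'E'
from h import *
import sys
b,w=cloud("side");cv2.imwrite(f"pics/{sys.argv[1]}.png",cv2.resize(b[120:240,200:350],(750,600),interpolation=cv2.INTER_CUBIC))
E
python3 st.py;python3 s8.py s8
```

```text
27.15 xy [34.22 55.29] z 0.20824120101964694 Fst [-1.86 -0.94] Mz 0.012 yaw -103.46
```

View pics/s8.png

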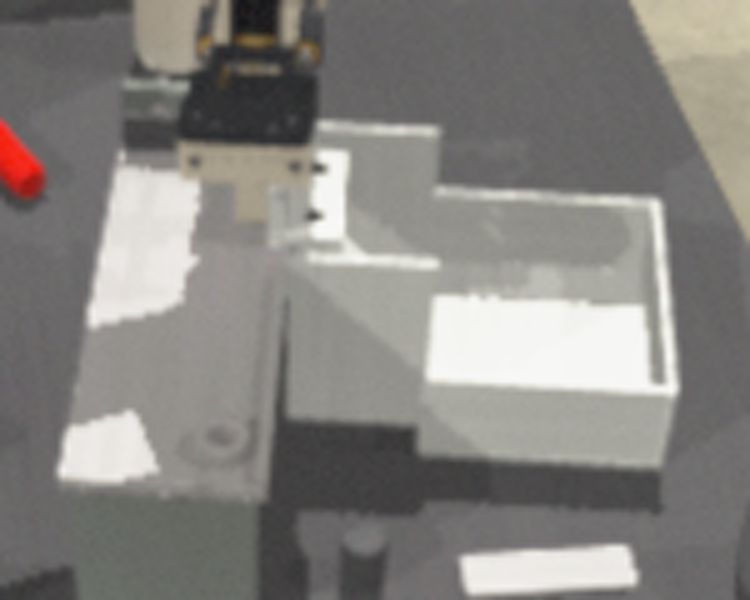

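The offcut at (310,205) overhangs the edge at the chute mouth, still square. I'll push on.

>>> move_arm:
  deltas:
    - [1.5,-0.36,0,0,30]
    - [1.5,-0.36,0,0,30]
    - [1.5,-0.36,0,0,30]
    - [1.5,-0.36,0,0,30]
    - [1.5,-0.36,0,0,30]
    - [1.5,-0.36,0,0,30]
    - [1.5,-0.36,0,0,30]
    - [1.5,-0.36,0,0,30]
    - [1.5,-0.36,0,0,30]
    - [1.5,-0.36,0,0,30]

```text
time: 28.03
tool_pos: [0.6177, 0.1125, 0.2082]
tool_rot: [[0.972, -0.233, -0.0], [-0.233, -0.972, -0.0], [-0.0, 0.0, -1.0]]
force: [0.3, 0.0, 0.2]
grip_width: 0.0297
finger_force: 0.0
```

```bash
cat > tr.py <<'E'
from h import *
o,R=setst([556.5,70.3],-13.5)
for n in("side","top"):
    b,w=cloud(n);q=tost(w.reshape(-1,3),o,R);q[:,2]+=120
    m=(q[:,0]>60)&(q[:,0]<290)&(q[:,1]>5)&(q[:,1]<135)
    # height above chute floor / tray floor
    fl=np.maximum(6,100-(q[:,0]-56)*.81);h=q[:,2]-fl
    k=m&(h>7)&(h<60)&(q[:,1]>10)&(q[:,1]<116)&(q[:,0]<275);g=q[k]
    print(n,len(g),g.mean(0).round(0) if len(g) else "",np.percentile(g,[3,97],axis=0).round(0).tolist() if len(g) else "")
E
python3 st.py;python3 tr.py
```

```text
28.0333 xy [49.62 55.27] z 0.20821129950721906 Fst [0.3  0.09] Mz 0.054 yaw -103.47
side 357 [203.  62.  30.] [[176.0, 26.0, 16.0], [227.0, 104.0, 53.0]]
top 288 [205.  66.  31.] [[185.0, 27.0, 14.0], [218.0, 102.0, 52.0]]
```

Force is zero and the offcut has slid into the tray, around station (203,62). I'll retract clear and check by numbers, since all 10 picture views are used.

>>> move_arm:
  deltas:
    - [-2,0.5,0,0,30]
    - [-6,1.4,5,0,30]
    - [-10,2.4,15,0,30]
    - [-15,3.6,20,0,30]
    - [-20,4.8,20,0,30]
    - [-20,4.8,15,0,30]
    - [-20,4.8,5,0,30]
    - [-10,2.4,0,0,30]
    - [0,0,0,0,30]
    - [0,0,0,0,30]

```text
time: 28.97
tool_pos: [0.5144, 0.1373, 0.288]
tool_rot: [[0.973, -0.232, 0.0], [-0.232, -0.973, -0.0], [0.0, -0.0, -1.0]]
force: [-0.5, 0.5, 0.1]
grip_width: 0.0298
finger_force: 0.0
```

```bash
python3 st.py; python3 tr.py; python3 - <<'E'
from h import *
z=np.load("c.npz")
o,R=setst([556.5,70.3],-13.5)
b,w=cloud("side");a,wt=cloud("top")
for n,w0,w1 in(("side",z["w2"],w),("top",z["w"],wt)):
    d=abs(np.nan_to_num(w1[...,2])-np.nan_to_num(w0[...,2]))>.012
    k,l,st,c=cv2.connectedComponentsWithStats(cv2.morphologyEx(d.astype(np.uint8),cv2.MORPH_OPEN,np.ones((3,3))))
    for i in range(1,k):
        if st[i,4]>25: print(n,st[i],tost(w1[l==i],o,R)[:].mean(0).round(0))
q=tost(wt.reshape(-1,3),o,R)
g=q[(abs(q[:,0])<54)&(q[:,1]>88)&(q[:,1]<112)&(q[:,2]>22)&(q[:,2]<33)];print("pad y",np.percentile(g[:,1],[3,97]) if len(g) else None,len(g))
E
```

```text
28.9667 xy [-56.61  55.27] z 0.2880000015294488 Fst [-0.64  0.38] Mz -0.012 yaw -103.44
side 311 [195.  64.  31.] [[102.0, 25.0, 14.0], [220.0, 116.0, 94.0]]
top 418 [198.  65.  27.] [[174.0, 27.0, 13.0], [217.0, 102.0, 52.0]]
side [    0     1   245   383 36007] [nan nan nan]
side [224 160  10  25 149] [-26.  -2.   0.]
side [306 175   7  20  97] [214.  51. -78.]
top [223 130  28   9 154] [210.  66. -77.]
top [  148   184   176   200 16045] [nan nan nan]
pad y [100.02511234 106.56209932] 32
```

```bash
python3 -c "
from rig import r
print(r.finish_job())"
```

```text
the job is handed in; nothing more can be done
None
```

The offcut was seated square on the stop pad (held at about 7–8.5 N for about 0.7 s), then pushed off the open edge and now lies in the catch tray; the job was handed in at about 29 s. During the first try, though, it jammed crooked against the pad and my push briefly read 19.6 N, just under the 20 N limit but above the 15 N at which the stop may shift, though the pad still measured in the same place afterwards.

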